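Turn a control module circuit side up against the bench stop

ROBOT

A 7-joint arm with a two-finger parallel gripper is mounted at the origin on the work surface. World frame = base frame: x ahead of the robot, y to its left, z up, the work surface at z = 0. Lengths are in m, angles in rad, forces in N, time in s.
With the tool pointing down it reaches from about 0.4 to 0.925 m from the base axis. Payload 5.6 kg.
Tool frame: the origin (TCP) lies midway between the tips of the shut fingers; the grasp point (between the pads) lies 19 mm behind it; z points along the fingers, y is the line along which they close (so a half turn about z gives the same grasp; the last joint's range is limited). The gripper opens to 85 mm and grips with 20 to 120 N. Pads are 22 mm wide; open, the fingers measure 114 mm over their backs; the gripper's body (76 mm by 85 mm) begins 54 mm behind the grasp point. The pads swing forward as they close: fully open they stand 13 mm farther back than shut.
Start: joints at [1.098, 0.468, -0.012, 1.603, 0.006, 1.071, -0.056], TCP at [0.271, -0.591, 0.231] pointing down, gripper open.
Joint ranges: [-2.53, 2.53], [-0.31, 2.02], [-1.57, 1.55], [0.28, 2.44], [-1.29, 4.43], [0.15, 1.84], [-2.92, 2.92]. Speed limits (rad/s): [2.57, 2.57, 3.14, 3.14, 3.14, 3.14, 3.14].

INTERFACE

Orientations are given as a rotation vector (axis times angle).
In Python, from rig import bot, viewer, workorder, spotter gives the robot as it stands.
- The arm moves only by the tool move_arm, never from a script. Its argument "commands" is a list of rows, each an object of numbers: "fingers": the opening, from -1 (shut) to 1 (fully open), so that 0 is half open; "x", "y", "z": the shift along the tool's x, y, z each as a share of 1 m, from -1 to 1; "twist": the turn about the tool's z as a share of pi/2 rad, from -1 to 1. In form: [{"fingers": .., "x": .., "y": .., "z": .., "twist": ..}, ...]. A call has 1 to 5 rows; each row is the pose to reach, as a shift and turn from the pose commanded when the call began, along the tool's axes at that moment; what a row does not reach only later rows make up. A row lasts 1/12 s, in which the tool goes at most 41.7 mm and 7.16 degrees, less where a joint would pass 70% of its speed; a pose out of reach is approached as far as the arm can. A call with a number of a shift or a turn outside -1 to 1 is refused whole. A call with a gripper value outside its range is refused whole. The fingers move at their own pace and stop on an object; the grip force is fixed at half the most. Time passes only in rows, so rows that repeat a pose let the fingers close. It gives the time, the measured TCP pose, the force, the opening and the grip force at its end, in the units of the state.
- bot.read_state(): the state, without advancing time (a new reading comes with each control period).
- viewer.grab_frame(name): name is "scene" or "top" or "wrist"; returns a dict with "color" (420x560x3 uint8, blue, green, red), "fx", "fy", "cx", "cy" (pixels), "rvec" (rotation vector, rad) and "tvec" (3), from world to camera coordinates, as OpenCV has them; the wrist camera has in their place "mount" (4x4, takes a point from camera to tool coordinates, whose origin is the TCP and whose axes are the flange's). Camera axes: x right, y down, z forward; pixel columns grow to the right and rows downward; lengths in m; the calibration is good to about 2 mm. A picture is of the moment at which its call begins: read the wrist's pose just before it. There is no depth.
- workorder.sign_off(): hands the job in; it is judged then, once.
Trained networks look in a picture, given as the dict that the camera call returned (one of the last four; its "shot" number tells which), for a name from the list of things; names that differ only in an ending like _2 or _b are one class to them, and where a whole thing is asked for, a point or a joint stands for the part that bears it (a point fixed in the world has none). Each returns a list of dicts, best first, with "p" (0 to 1); they miss things now and then, are a little off and sometimes report something else, mostly with a low value. They report only what shows in the picture. A call takes as long as a camera call. They do not tell look-alikes from the thing itself.
- spotter.spot_in(name, picture): "bbox" ([left, top, right, bottom] in pixels, round what is visible of it).
- spotter.masks_of(name, picture): "pixels" (420x560 bool, what is visible of it) and "bbox" ([left, top, right, bottom] in pixels, round what is visible of it).
- spotter.tip_of(name, picture): "pixel" ([column, row] in pixels: a listed point, or the origin of a listed thing).
The state is a dict: "time_s": time; "qpos": joint angles; "qd": joint speeds; "tau": joint torques, N m; "position": TCP position; "ee_rot": TCP orientation; "force": force on the tool from outside, world axes, zero at the start; "moment": the same for the moment, N m; "gripper_width": finger opening in m; "finger_force": force on a finger pad.
Only numpy, scipy, OpenCV 4.12 (cv2) and the standard library are available. Lean on these libraries where they do the work, as an engineer would, in place of code of your own. Each camera call takes 0.05 s, during which the arm holds its last target. There are 200 camera calls.

TASK

A flat appliance control module lies on the repair bench with its white cover up; turn it over so that its green circuit side faces up, without gripping, lifting or carrying it. With the fingertips, push it by its robot-side edge against the sloping orange stop until its far edge rides up the slope and it leans steeply against the stop; then reach over the stop and, from behind, push its upper edge back towards the robot so that it tips over and comes to lie flat in front of the stop. Leave the solder spool, jar, screwdriver and multimeter where they are.

Things in the scene. Friction and masses are not known exactly. Their poses are not given: they have to be found in the camera images.
- module: Control module, flat slab 80 (its x) x 80 (y) x 12 (z) mm, 60 to 130 g; origin at its very centre. +z face: plain white cover with grey panel, up at the start. -z face: green circuit board, parts sunk inside a flat white rim. Starts flat on the table, its centre 62 to 110 mm on the robot's side of the stop's foot line, its +x within 0.3 rad of the stop's +x.
- heel (a point): Middle of the module's robot-side edge face (40 mm from its centre along the module's -x, mid-thickness). This smooth, glossy edge is the one to push, low down (a fingertip above mid-thickness rides over it); it stays down on or near the table all through the flip.
- stop: Fixed orange stop, a slippery cranked plate 150 mm wide (y), 5 mm thick: from its foot line it rises at 45 degrees to 16 mm, at 60 to 30 mm, then at 75 to its top 45 mm high. Origin on the table, middle of the foot line (robot side); +x level, square to that line, away from the robot. Behind: steel foot 4 mm high to x +60 mm, gussets under 37 mm high. A module edge pushed along +x slides up it.
- stop_top (a point): Middle of the stop's top edge (x +28, z 45 mm from the stop's origin; back 5 mm farther). With its heel at the foot line the module leans on this edge at 58 degrees, its upper edge 68 mm high at x +42 mm, and stays when let go. Pushed from behind above the stop it pivots on its lower edge, which does not slide away, and some 10 degrees past upright falls flat towards the robot.
- spool: Bystander: aluminium solder spool, upright, 56 mm across, 42 mm high, origin under its centre.
- jar: Bystander: amber flux jar with a red cap, 48 mm across, 55 mm high, origin under its centre.
- driver: Bystander: red-handled screwdriver, 170 mm long, lying on the table at the robot's left.
- meter: Bystander: orange multimeter lying on its back, 180 x 88 x 47 mm, origin under its centre.
Not all that is in view belongs to the job. What is shaped like the stop but pink is not meant.

How it is judged:
By the outcome, as a careful person would: the job done as asked, in the order asked, and still so for the second after the job is handed in, with the robot touching nothing.
It also fails if it takes over 48 s, if anything falls off the work surface, if the arm or the gripper's body presses on something with over 40 N, if the wrist force passes 120 N, or if a joint passes its speed limit or range.

## Working session

There is one attempt and no reset: what is moved stays moved. The work goes in short steps, Python scripts to look and compute and a tool call to move; the robot and the scene stay as the last step left them, time stands still between calls to the robot, and variables do not carry over. Pictures are saved under pics/ and viewed, at most 10 in all, crops included, and the job is handed in when it is done.

Besides the shell and the picture viewer there is one more tool, called in YAML: its name, and indented under it one key for each argument. move_arm: Moves the arm, as the interface text tells. Shift numbers are shares of 1 m and turn numbers shares of pi/2 rad, none past 1 either way. Its arguments: {"type":"object","properties":{"commands":{"type":"array","items":{"type":"object","properties":{"fingers":{"type":"number"},"x":{"type":"number","minimum":-1,"maximum":1},"y":{"type":"number","minimum":-1,"maximum":1},"z":{"type":"number","minimum":-1,"maximum":1},"twist":{"type":"number","minimum":-1,"maximum":1}}}}},"required":["commands"]}

```bash
mkdir -p pics; cat > h.py <<'E'
import numpy as np, cv2
from scipy.spatial.transform import Rotation as R
from rig import bot, viewer, workorder, spotter
def ray(f,uv):
    M=cv2.Rodrigues(np.array(f["rvec"],float))[0];t=np.array(f["tvec"],float).ravel()
    d=np.array([(uv[0]-f["cx"])/f["fx"],(uv[1]-f["cy"])/f["fy"],1.])
    return -M.T@t, M.T@d
def onz(f,uv,z):
    o,d=ray(f,uv); return o+d*(z-o[2])/d[2]
def proj(f,P):
    K=np.array([[f["fx"],0,f["cx"]],[0,f["fy"],f["cy"]],[0,0,1.]])
    return cv2.projectPoints(np.atleast_2d(np.array(P,float)),np.array(f["rvec"],float),np.array(f["tvec"],float),K,None)[0].reshape(-1,2)
def st():
    s=bot.read_state(); Rm=R.from_rotvec(s["ee_rot"]).as_matrix()
    print("t",round(s["time_s"],2),"p",np.round(s["position"],4),"F",np.round(s["force"],1),"w",round(s["gripper_width"],4)); return s,Rm
E
python3 - <<'E'
from h import *
s,Rm=st();print(np.round(Rm,3))
a=viewer.grab_frame("scene");b=viewer.grab_frame("top")
for n,f in(("scene",a),("top",b)):
    cv2.imwrite(f"pics/{n}0.png",f["color"])
    print(n,"cam",np.round(ray(f,(280,210))[0],3))
    for k in("module","stop","heel","stop_top"):
        for r in spotter.tip_of(k,f)[:3]:
            z={"module":0.006,"stop":0,"heel":.006,"stop_top":.045}[k]
            print(n,k,round(r["p"],2),np.round(r["pixel"]),np.round(onz(f,r["pixel"],z),4))
E
```

```text
t 0.0 p [ 0.2705 -0.5904  0.2303] F [1.2 0.1 0.1] w 0.0856
[[ 0.909  0.417 -0.001]
 [ 0.417 -0.909  0.002]
 [-0.    -0.002 -1.   ]]
scene cam [ 1.331 -0.288  1.202]
scene module 0.9 [273. 213.] [ 0.5452 -0.0148  0.006 ]
scene module 0.72 [115. 253.] [ 0.5105 -0.4378  0.006 ]
scene stop 0.78 [293. 234.] [0.6232 0.0122 0.    ]
scene stop 0.71 [336. 278.] [0.7835 0.062  0.    ]
scene stop 0.7 [250. 288.] [ 0.7312 -0.147   0.    ]
scene heel 0.88 [264. 205.] [ 0.5081 -0.0287  0.006 ]
scene stop_top 0.94 [300. 225.] [0.6299 0.0276 0.045 ]
scene stop_top 0.78 [259. 290.] [ 0.7663 -0.1342  0.045 ]
scene stop_top 0.65 [344. 271.] [0.7924 0.0748 0.045 ]
top cam [0.291 0.006 1.335]
top module 0.95 [289. 231.] [ 0.5413 -0.0167  0.006 ]
top module 0.74 [211. 229.] [0.5616 0.1941 0.006 ]
top stop 0.88 [255. 152.] [0.7724 0.0637 0.    ]
top stop 0.82 [330. 160.] [ 0.737  -0.1439  0.    ]
top stop 0.7 [274. 209.] [0.606  0.0213 0.    ]
top heel 0.77 [295. 244.] [ 0.5056 -0.0307  0.006 ]
top stop_top 0.97 [235. 283.] [0.4079 0.1311 0.045 ]
top stop_top 0.91 [325. 142.] [ 0.7728 -0.13    0.045 ]
top stop_top 0.65 [268. 195.] [0.6351 0.0336 0.045 ]
```

```bash
python3 -c "
import cv2,numpy as np
a=cv2.imread('pics/scene0.png');b=cv2.imread('pics/top0.png')
cv2.imwrite('pics/both.png',np.vstack([a,b])[:, :]) if 0 else None"
```

```text
(no output)
```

View pics/top0.png

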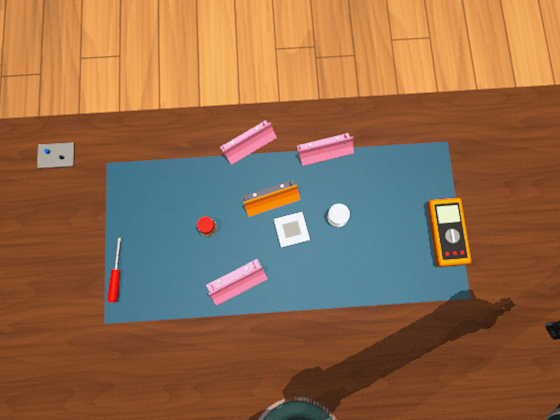

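View pics/scene0.png

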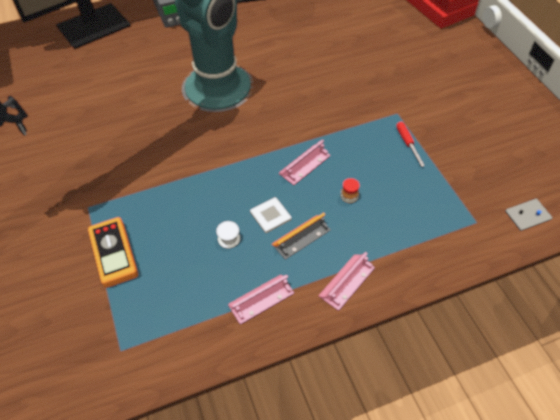

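The top view shows the orange stop around (272,200), the module at (291,229), the spool at (339,215) and the jar at (206,226). The other stops are pink decoys. Next I'll refine these from masks.

```bash
cat >> h.py <<'E'
def yaw_rect(f,mask,z):
    c=max(cv2.findContours(mask.astype(np.uint8),cv2.RETR_EXTERNAL,cv2.CHAIN_APPROX_NONE)[0],key=cv2.contourArea).reshape(-1,2)
    P=np.array([onz(f,p,z)[:2] for p in c]); return P,cv2.minAreaRect((P*1000).astype(np.float32))
E
python3 - <<'E'
from h import *
b=viewer.grab_frame("top")
hsv=cv2.cvtColor(b["color"],cv2.COLOR_BGR2HSV)
roi=np.zeros((420,560),np.uint8);roi[170:230,235:310]=1
m=cv2.inRange(hsv,(5,150,90),(22,255,255))*roi
P,r=yaw_rect(b,m,0.02);print("stop z.02",np.round(r[0],0),np.round(r[1],0),round(r[2],1))
c=max(cv2.findContours(m,cv2.RETR_EXTERNAL,cv2.CHAIN_APPROX_NONE)[0],key=cv2.contourArea)
bx=cv2.boxPoints(cv2.minAreaRect(c));print(np.round(bx));
for q in bx: print(np.round(onz(b,q,0),3),np.round(onz(b,q,.045),3))
for k in("module","spool","jar"):
    for q in spotter.masks_of(k,b)[:2]:
        P,r=yaw_rect(b,q["pixels"],{"module":.012,"spool":.042,"jar":.055}[k]);print(k,round(q["p"],2),np.round(r[0]),np.round(r[1]),round(r[2],1))
w=viewer.grab_frame("wrist");print(np.round(w["mount"],3),w["fx"],w["cx"],w["cy"])
E
```

```text
stop z.02 [627.  25.] [ 42. 151.] 15.2
[[243. 202.]
 [296. 184.]
 [300. 198.]
 [248. 216.]]
[0.632 0.105 0.   ] [0.621 0.101 0.045]
[ 0.673 -0.043  0.   ] [ 0.66  -0.042  0.045]
[ 0.631 -0.054  0.   ] [ 0.62  -0.052  0.045]
[0.591 0.093 0.   ] [0.581 0.091 0.045]
module 0.6 [545. -23.] [83. 84.] 12.2
spool 0.67 [ 571. -150.] [53. 60.] 59.0
jar 0.88 [560. 197.] [55. 44.] 41.8
[[-0.001 -0.953 -0.303  0.078]
 [ 1.    -0.001 -0.     0.001]
 [ 0.    -0.303  0.953 -0.143]
 [ 0.     0.     0.     1.   ]] 304.98338044447746 274.0303712891196 208.04549555097034
```

move_arm:
  commands:
    - {"x":0.44,"y":-0.41,"z":-0.02,"twist":0.104,"fingers":0}
    - {"x":0.44,"y":-0.41,"z":-0.02,"twist":0.104,"fingers":0}
    - {"x":0.44,"y":-0.41,"z":-0.02,"twist":0.104,"fingers":0}
    - {"x":0.44,"y":-0.41,"z":-0.02,"twist":0.104,"fingers":0}
    - {"x":0.44,"y":-0.41,"z":-0.02,"twist":0.104,"fingers":0}

```text
time_s: 1.17
position: [0.3506, -0.3966, 0.2384]
ee_rot: [3.113, 0.417, 0.0]
force: [1.6, 0.4, -0.1]
gripper_width: 0.0427
finger_force: 0.0
```

```bash
cat > go.py <<'E'
import sys
from h import *
# go.py x y z yawdeg : shifts in the tool frame needed for that TCP pose
s,Rm=st();x,y,z,yw=map(float,sys.argv[1:])
cur=np.degrees(np.arctan2(Rm[1,0],Rm[0,0]))
print("yaw",round(cur,2),"shift",np.round(Rm.T@(np.array([x,y,z])-s["position"]),4),"twist",round((cur-yw)/90,4), "tool z",np.round(Rm[:,2],3))
E
python3 go.py .5 -.03 .25 15.2
```

```text
t 1.17 p [ 0.3506 -0.3966  0.2384] F [ 1.6  0.4 -0.1] w 0.0427
yaw 15.25 shift [ 0.2405 -0.3144 -0.0117] twist 0.0005 tool z [ 0. -0. -1.]
```

move_arm:
  commands:
    - {"x":0.24,"y":-0.314,"z":-0.012,"fingers":0}
    - {"x":0.24,"y":-0.314,"z":-0.012,"fingers":0}
    - {"x":0.24,"y":-0.314,"z":-0.012,"fingers":0}
    - {"x":0.24,"y":-0.314,"z":-0.012,"fingers":0}
    - {"x":0.24,"y":-0.314,"z":-0.012,"fingers":0}

```text
schema error: expected keys fingers, x, y, z, twist
```

```bash
python3 go.py .5 -.03 .25 15.2
```

```text
t 1.17 p [ 0.3506 -0.3966  0.2384] F [ 1.6  0.4 -0.1] w 0.0427
yaw 15.25 shift [ 0.2405 -0.3144 -0.0117] twist 0.0005 tool z [ 0. -0. -1.]
```

move_arm:
  commands:
    - {"x":0.24,"y":-0.314,"z":-0.012,"fingers":0,"twist":0}
    - {"x":0.24,"y":-0.314,"z":-0.012,"fingers":0,"twist":0}
    - {"x":0.24,"y":-0.314,"z":-0.012,"fingers":0,"twist":0}
    - {"x":0.24,"y":-0.314,"z":-0.012,"fingers":0,"twist":0}
    - {"x":0.24,"y":-0.314,"z":-0.012,"fingers":0,"twist":0}

```text
time_s: 1.58
position: [0.429, -0.2036, 0.245]
ee_rot: [3.113, 0.417, 0.001]
force: [1.6, -0.2, -0.1]
gripper_width: 0.0428
finger_force: 0.0
```

```bash
python3 go.py .5 -.03 .25 15.2
```

```text
t 1.58 p [ 0.429  -0.2036  0.245 ] F [ 1.6 -0.2 -0.1] w 0.0428
yaw 15.25 shift [ 0.1142 -0.1489 -0.005 ] twist 0.0005 tool z [ 0.001 -0.001 -1.   ]
```

move_arm:
  commands:
    - {"x":0.114,"y":-0.149,"z":-0.005,"fingers":0,"twist":0}
    - {"x":0.114,"y":-0.149,"z":-0.005,"fingers":0,"twist":0}
    - {"x":0.114,"y":-0.149,"z":-0.005,"fingers":0,"twist":0}
    - {"x":0.114,"y":-0.149,"z":-0.005,"fingers":0,"twist":0}
    - {"x":0.114,"y":-0.149,"z":-0.005,"fingers":0,"twist":0}

```text
time_s: 2.0
position: [0.5008, -0.0262, 0.2503]
ee_rot: [-3.111, -0.426, -0.004]
force: [-0.2, -0.0, 0.3]
gripper_width: 0.0423
finger_force: 0.0
```

```bash
cat >> h.py <<'E'
def wrist():
    s=bot.read_state();f=viewer.grab_frame("wrist")
    T=np.eye(4);T[:3,:3]=R.from_rotvec(s["ee_rot"]).as_matrix();T[:3,3]=s["position"]
    W=np.linalg.inv(T@np.array(f["mount"]));f["rvec"]=cv2.Rodrigues(W[:3,:3])[0].ravel();f["tvec"]=W[:3,3];return f
E
python3 - <<'E'
from h import *
st();f=wrist();cv2.imwrite("pics/w1.png",f["color"])
for k,z in(("module",.006),("heel",.006),("stop",0),("stop_top",.045)):
    for r in spotter.tip_of(k,f)[:2]: print(k,round(r["p"],2),np.round(r["pixel"]),np.round(onz(f,r["pixel"],z),4))
for q in spotter.masks_of("module",f)[:1]:
    P,r=yaw_rect(f,q["pixels"],.012);print(np.round(r[0]),np.round(r[1]),round(r[2],1))
hsv=cv2.cvtColor(f["color"],cv2.COLOR_BGR2HSV);m=cv2.inRange(hsv,(5,150,90),(22,255,255))
c=max(cv2.findContours(m,cv2.RETR_EXTERNAL,cv2.CHAIN_APPROX_NONE)[0],key=cv2.contourArea)
for q in cv2.boxPoints(cv2.minAreaRect(c)): print(np.round(q),np.round(onz(f,q,0),3),np.round(onz(f,q,.045),3))
E
```

```text
t 2.0 p [ 0.5008 -0.0262  0.2503] F [-0.2 -0.   0.3] w 0.0423
module 0.86 [285. 135.] [ 0.5532 -0.0258  0.006 ]
heel 0.85 [281. 172.] [ 0.508  -0.0333  0.006 ]
stop 0.92 [149. 228.] [0.3834 0.1194 0.    ]
stop 0.79 [261.  79.] [0.6084 0.0197 0.    ]
stop_top 0.94 [259.  43.] [0.6368 0.0274 0.045 ]
stop_top 0.57 [127. 216.] [0.4125 0.1332 0.045 ]
[546. -24.] [80. 81.] 10.9
[ -0. 227.] [0.329 0.318 0.   ] [0.357 0.281 0.045]
[196. 227.] [0.402 0.058 0.   ] [0.422 0.05  0.045]
[196. 404.] [ 0.086 -0.005  0.   ] [ 0.142 -0.005  0.045]
[  0. 404.] [-0.004  0.316  0.   ] [0.063 0.279 0.045]
```

View pics/w1.png

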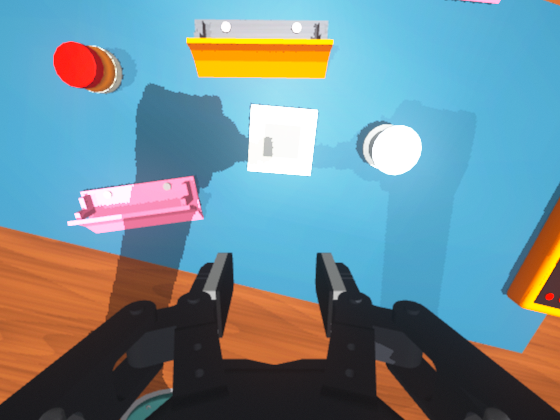

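The wrist view shows the module at (283,140). The orange stop's foot edge runs (199,78)–(326,79) and its top edge (188,39)–(333,41). The pink decoy is at (137,205).

```bash
python3 - <<'E'
from h import *
f=wrist()
for q,z in (((199,78.5),0),((326,79.5),0),((188,39),.045),((333,40.5),.045),((204,218),.0),((200,180),.045),((250,174),.012),((312,177),.012),((251,103),.012),((318,108),.012)): print(q,z,np.round(onz(f,q,z),4))
E
python3 go.py .467 -.043 .05 15
```

```text
(199, 78.5) 0 [0.5873 0.0822 0.    ]
(326, 79.5) 0 [ 0.6256 -0.0639  0.    ]
(188, 39) 0.045 [0.6195 0.089  0.045 ]
(333, 40.5) 0.045 [ 0.6565 -0.0536  0.045 ]
(204, 218) 0.0 [0.4159 0.0425 0.    ]
(200, 180) 0.045 [0.4789 0.0496 0.045 ]
(250, 174) 0.012 [ 0.4939 -0.004   0.012 ]
(312, 177) 0.012 [ 0.5106 -0.0807  0.012 ]
(251, 103) 0.012 [0.5766 0.015  0.012 ]
(318, 108) 0.012 [ 0.5918 -0.0629  0.012 ]
t 2.35 p [ 0.499  -0.0334  0.2494] F [-0.2 -0.6  0.2] w 0.0426
yaw 15.11 shift [-0.0332  0.0008  0.1994] twist 0.0012 tool z [-0.    -0.001 -1.   ]
```

move_arm:
  commands:
    - {"x":-0.025,"y":0.0,"z":0.03,"fingers":0,"twist":0.004}
    - {"x":-0.025,"y":0.003,"z":0.07,"fingers":0,"twist":0.004}
    - {"x":-0.025,"y":0.003,"z":0.11,"fingers":0,"twist":0.004}
    - {"x":-0.025,"y":0.003,"z":0.15,"fingers":0,"twist":0.004}
    - {"x":-0.025,"y":0.003,"z":0.19,"fingers":0,"twist":0.004}

```text
time_s: 2.77
position: [0.4759, -0.043, 0.0584]
ee_rot: [3.115, 0.403, 0.002]
force: [0.5, -0.4, -0.1]
gripper_width: 0.0429
finger_force: 0.0
```

move_arm:
  commands:
    - {"x":0,"y":0,"z":0.03,"fingers":0,"twist":0}
    - {"x":0,"y":0,"z":0.046,"fingers":0,"twist":0}
    - {"x":0,"y":0,"z":0.046,"fingers":0,"twist":0}

```text
time_s: 3.02
position: [0.473, -0.0425, 0.0102]
ee_rot: [-3.115, -0.404, 0.011]
force: [0.3, -0.6, 1.5]
gripper_width: 0.0428
finger_force: 0.0
```

```bash
python3 go.py .476 -.043 .003 14.7
```

```text
t 3.02 p [ 0.473  -0.0425  0.0102] F [ 0.3 -0.6  1.5] w 0.0428
yaw 14.78 shift [0.0028 0.0013 0.0072] twist 0.0009 tool z [-0.007 -0.    -1.   ]
```

move_arm:
  commands:
    - {"x":0,"y":0,"z":0.002,"fingers":0,"twist":0}
    - {"x":0,"y":0,"z":0.004,"fingers":0,"twist":0}
    - {"x":0,"y":0,"z":0.006,"fingers":0,"twist":0}
    - {"x":0,"y":0,"z":0.008,"fingers":0,"twist":0}
    - {"x":0,"y":0,"z":0.008,"fingers":0,"twist":0}

```text
time_s: 3.43
position: [0.4765, -0.0415, 0.0062]
ee_rot: [3.115, 0.407, 0.002]
force: [-1.2, -0.5, 0.1]
gripper_width: 0.0428
finger_force: 0.0
```

move_arm:
  commands:
    - {"x":0,"y":0,"z":0.001,"fingers":0,"twist":0}
    - {"x":0,"y":0,"z":0.002,"fingers":0,"twist":0}
    - {"x":0,"y":0,"z":0.002,"fingers":0,"twist":0}

```text
time_s: 3.68
position: [0.4761, -0.0412, 0.0036]
ee_rot: [3.115, 0.407, 0.0]
force: [-0.0, 0.3, -0.5]
gripper_width: 0.0427
finger_force: 0.0
```

move_arm:
  commands:
    - {"x":0,"y":0,"z":0.001,"fingers":0,"twist":0}
    - {"x":0,"y":0,"z":0.002,"fingers":0,"twist":0}
    - {"x":0,"y":0,"z":0.003,"fingers":0,"twist":0}
    - {"x":0,"y":0,"z":0.004,"fingers":0,"twist":0}
    - {"x":0,"y":0,"z":0.004,"fingers":0,"twist":0}

```text
time_s: 4.1
position: [0.4758, -0.0412, -0.0007]
ee_rot: [-3.115, -0.407, 0.001]
force: [-0.2, 0.6, -0.3]
gripper_width: 0.0425
finger_force: 0.0
```

move_arm:
  commands:
    - {"x":0,"y":0,"z":0.001,"fingers":0,"twist":0}
    - {"x":0,"y":0,"z":0.002,"fingers":0,"twist":0}
    - {"x":0,"y":0,"z":0.002,"fingers":0,"twist":0}

```text
time_s: 4.35
position: [0.4761, -0.0412, -0.0018]
ee_rot: [3.115, 0.407, -0.0]
force: [-2.5, 0.8, 9.1]
gripper_width: 0.0427
finger_force: 4.8
```

move_arm:
  commands:
    - {"x":0,"y":0,"z":-0.003,"fingers":0,"twist":0}
    - {"x":0.007,"y":0,"z":-0.003,"fingers":0,"twist":0}
    - {"x":0.014,"y":0,"z":-0.003,"fingers":0,"twist":0}
    - {"x":0.021,"y":0,"z":-0.003,"fingers":0,"twist":0}
    - {"x":0.028,"y":0,"z":-0.003,"fingers":0,"twist":0}

```text
time_s: 4.77
position: [0.504, -0.0338, 0.0004]
ee_rot: [-3.115, -0.408, 0.0]
force: [-0.6, -0.2, 0.4]
gripper_width: 0.0427
finger_force: 0.3
```

move_arm:
  commands:
    - {"x":0.007,"y":0,"z":0,"fingers":0,"twist":0}
    - {"x":0.014,"y":0,"z":0,"fingers":0,"twist":0}
    - {"x":0.021,"y":0,"z":0,"fingers":0,"twist":0}
    - {"x":0.028,"y":0,"z":0,"fingers":0,"twist":0}
    - {"x":0.028,"y":0,"z":0,"fingers":0,"twist":0}

```text
time_s: 5.18
position: [0.5319, -0.0261, 0.0006]
ee_rot: [-3.115, -0.408, -0.003]
force: [0.9, 0.2, -0.5]
gripper_width: 0.043
finger_force: 0.0
```

```bash
python3 - <<'E'
from h import *
s,Rm=st();f=wrist();cv2.imwrite("pics/w2.png",f["color"])
print(Rm[:,0],(s["position"][0]-.612)*.967+(s["position"][1]-.018)*.254)
E
```

```text
t 5.18 p [ 0.5319 -0.0261  0.0006] F [ 0.9  0.2 -0.5] w 0.043
[0.96621761 0.25772158 0.00176536] -0.08865361735509317
```

View pics/w2.png

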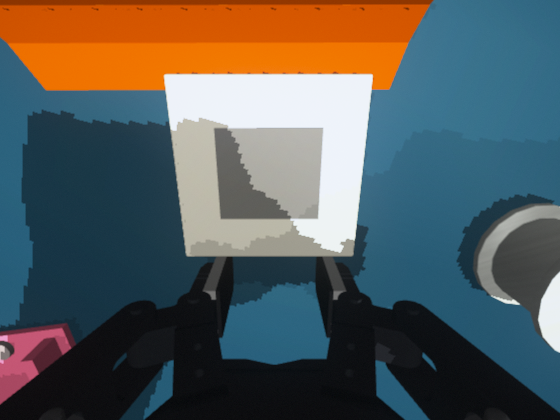

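The module is square to the stop at (270,165). Its far edge is starting up the slope, and both fingertips are on the heel edge at row 258.

move_arm:
  commands:
    - {"x":0.006,"y":0,"z":0,"fingers":0,"twist":0}
    - {"x":0.012,"y":0,"z":0,"fingers":0,"twist":0}
    - {"x":0.018,"y":0,"z":0,"fingers":0,"twist":0}
    - {"x":0.024,"y":0,"z":0,"fingers":0,"twist":0}
    - {"x":0.03,"y":0,"z":0,"fingers":0,"twist":0}

```text
time_s: 5.65
position: [0.5594, -0.0191, 0.0004]
ee_rot: [3.115, 0.407, -0.001]
force: [-0.8, 0.7, -0.9]
gripper_width: 0.0429
finger_force: 0.5
```

move_arm:
  commands:
    - {"x":0.006,"y":0,"z":0,"fingers":0,"twist":0}
    - {"x":0.012,"y":0,"z":0,"fingers":0,"twist":0}
    - {"x":0.018,"y":0,"z":0,"fingers":0,"twist":0}
    - {"x":0.024,"y":0,"z":0,"fingers":0,"twist":0}
    - {"x":0.024,"y":0,"z":0,"fingers":0,"twist":0}

```text
time_s: 6.07
position: [0.5841, -0.0123, 0.0007]
ee_rot: [-3.115, -0.408, -0.003]
force: [0.5, 0.7, 0.2]
gripper_width: 0.0424
finger_force: 0.0
```

```bash
python3 - <<'E'
from h import *
s,Rm=st();f=wrist();cv2.imwrite("pics/w3.png",f["color"])
print((s["position"][0]-.612)*.967+(s["position"][1]-.018)*.254)
E
```

```text
t 6.07 p [ 0.5841 -0.0123  0.0007] F [0.5 0.7 0.2] w 0.0424
-0.03471665121545523
```

View pics/w3.png

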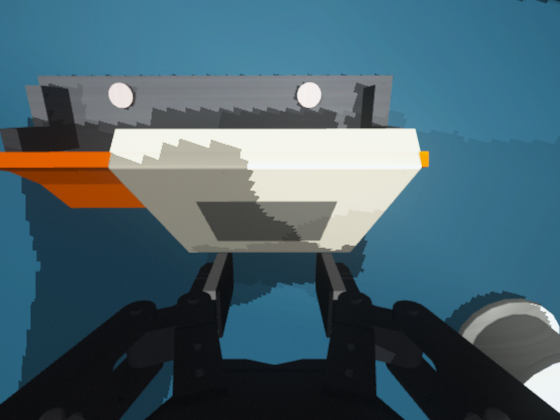

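It leans well now, with its upper edge at rows 128–168, above the stop top. I'll push the last 12 mm.

move_arm:
  commands:
    - {"x":0.004,"y":0,"z":0,"fingers":0,"twist":0}
    - {"x":0.008,"y":0,"z":0,"fingers":0,"twist":0}
    - {"x":0.012,"y":0,"z":0,"fingers":0,"twist":0}
    - {"x":0.012,"y":0,"z":0,"fingers":0,"twist":0}

```text
time_s: 6.45
position: [0.5943, -0.0097, 0.0005]
ee_rot: [3.115, 0.408, -0.0]
force: [-0.3, -0.5, -0.4]
gripper_width: 0.0425
finger_force: 0.2
```

```bash
python3 - <<'E'
from h import *
s,Rm=st();f=wrist();cv2.imwrite("pics/w4.png",f["color"])
g=viewer.grab_frame("scene")["color"][180:270,210:340]
cv2.imwrite("pics/w4.png",np.vstack([cv2.resize(f["color"],(420,315)),cv2.resize(g,(420,280),interpolation=cv2.INTER_CUBIC)]))
print((s["position"][0]-.612)*.967+(s["position"][1]-.018)*.254)
E
```

```text
t 6.45 p [ 5.943e-01 -9.700e-03  5.000e-04] F [-0.3 -0.5 -0.4] w 0.0425
-0.024127740173298776
```

View pics/w4.png

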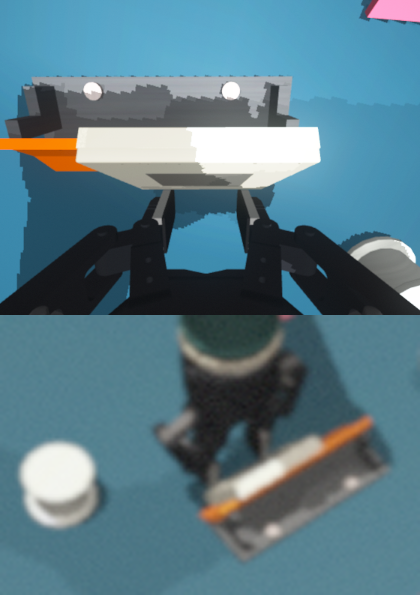

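move_arm:
  commands:
    - {"x":0.002,"y":0,"z":0,"fingers":0,"twist":0}
    - {"x":0.004,"y":0,"z":0,"fingers":0,"twist":0}
    - {"x":0.004,"y":0,"z":0,"fingers":0,"twist":0}

```text
time_s: 6.8
position: [0.5947, -0.0097, -0.0002]
ee_rot: [3.114, 0.407, -0.011]
force: [-6.6, -1.4, 3.2]
gripper_width: 0.0427
finger_force: 3.6
```

move_arm:
  commands:
    - {"x":-0.006,"y":0,"z":0,"fingers":0,"twist":0}
    - {"x":-0.02,"y":0,"z":0,"fingers":0,"twist":0}
    - {"x":-0.05,"y":0,"z":0,"fingers":0,"twist":0}
    - {"x":-0.055,"y":0,"z":-0.035,"fingers":0,"twist":0}
    - {"x":-0.055,"y":0,"z":-0.075,"fingers":0,"twist":0}

```text
time_s: 7.22
position: [0.5401, -0.0237, 0.0736]
ee_rot: [-3.114, -0.406, 0.013]
force: [0.8, 0.4, 0.3]
gripper_width: 0.0424
finger_force: 0.0
```

move_arm:
  commands:
    - {"x":0,"y":0,"z":-0.04,"fingers":0,"twist":0}
    - {"x":0,"y":0,"z":-0.06,"fingers":0,"twist":0}
    - {"x":0.03,"y":0,"z":-0.06,"fingers":0,"twist":0}
    - {"x":0.07,"y":0,"z":-0.06,"fingers":0,"twist":0}
    - {"x":0.1,"y":0,"z":-0.06,"fingers":0,"twist":0}

```text
time_s: 7.63
position: [0.6443, 0.0031, 0.1374]
ee_rot: [3.115, 0.406, 0.008]
force: [-0.4, -0.3, -0.6]
gripper_width: 0.0427
finger_force: 0.0
```

```bash
cat > stp.py <<'E'
from h import *
s,Rm=st();d=s["position"]-np.array([.612,.018,0]);print("stop frame",np.round(d[0]*.967+d[1]*.254,4),np.round(-d[0]*.254+d[1]*.967,4),"yaw",np.degrees(np.arctan2(Rm[1,0],Rm[0,0])))
E
python3 stp.py; python3 - <<'E'
from h import *
a=viewer.grab_frame("scene")["color"][170:280,200:350];f=wrist()["color"]
cv2.imwrite("pics/w5.png",np.vstack([cv2.resize(f,(390,290)),cv2.resize(a,(390,286),interpolation=cv2.INTER_CUBIC)]))
E
```

```text
t 7.63 p [0.6443 0.0031 0.1374] F [-0.4 -0.3 -0.6] w 0.0427
stop frame 0.0274 -0.0226 yaw 14.866120052991889
```

View pics/w5.png

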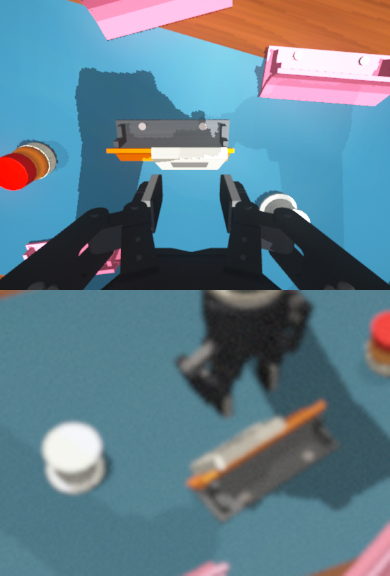

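The module stays leaning against the stop and is centred on the tool. Next I'll go behind it and lower the fingers.

move_arm:
  commands:
    - {"x":0.03,"y":0,"z":0,"fingers":0,"twist":0}
    - {"x":0.052,"y":0,"z":0,"fingers":0,"twist":0}
    - {"x":0.052,"y":0,"z":0.03,"fingers":0,"twist":0}
    - {"x":0.052,"y":0,"z":0.06,"fingers":0,"twist":0}
    - {"x":0.052,"y":0,"z":0.083,"fingers":0,"twist":0}

```text
time_s: 8.15
position: [0.6908, 0.0161, 0.0506]
ee_rot: [-3.115, -0.408, 0.001]
force: [-0.3, -0.0, 0.2]
gripper_width: 0.0425
finger_force: 0.0
```

move_arm:
  commands:
    - {"x":-0.004,"y":0,"z":0,"fingers":0,"twist":0}
    - {"x":-0.012,"y":0,"z":0,"fingers":0,"twist":0}
    - {"x":-0.018,"y":0,"z":0,"fingers":0,"twist":0}
    - {"x":-0.024,"y":0,"z":0,"fingers":0,"twist":0}

```text
time_s: 8.48
position: [0.6688, 0.0096, 0.0548]
ee_rot: [3.115, 0.407, 0.005]
force: [0.5, -0.3, -0.3]
gripper_width: 0.0428
finger_force: 0.0
```

```bash
python3 stp.py; python3 - <<'E'
from h import *
a=viewer.grab_frame("scene")["color"][170:280,200:350];f=wrist()["color"]
cv2.imwrite("pics/w6.png",np.vstack([cv2.resize(f,(390,290)),cv2.resize(a,(390,286),interpolation=cv2.INTER_CUBIC)]))
E
```

```text
t 8.48 p [0.6688 0.0096 0.0548] F [ 0.5 -0.3 -0.3] w 0.0428
stop frame 0.0528 -0.0225 yaw 14.886529118535345
```

View pics/w6.png

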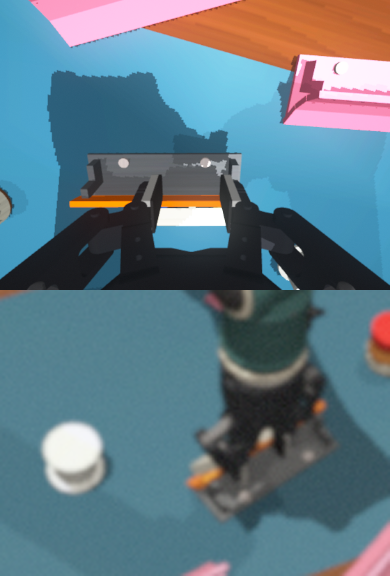

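The fingers are just behind the module's upper edge, above the stop. Now I'll push it back.

move_arm:
  commands:
    - {"x":-0.006,"y":0,"z":0,"fingers":0,"twist":0}
    - {"x":-0.012,"y":0,"z":0,"fingers":0,"twist":0}
    - {"x":-0.018,"y":0,"z":0,"fingers":0,"twist":0}
    - {"x":-0.024,"y":0,"z":0,"fingers":0,"twist":0}
    - {"x":-0.03,"y":0,"z":0,"fingers":0,"twist":0}

```text
time_s: 9.0
position: [0.6386, 0.002, 0.0526]
ee_rot: [3.115, 0.407, -0.0]
force: [-0.3, 0.2, -0.3]
gripper_width: 0.0424
finger_force: 0.0
```

move_arm:
  commands:
    - {"x":-0.006,"y":0,"z":0,"fingers":0,"twist":0}
    - {"x":-0.012,"y":0,"z":0,"fingers":0,"twist":0}
    - {"x":-0.018,"y":0,"z":0,"fingers":0,"twist":0}
    - {"x":-0.024,"y":0,"z":0,"fingers":0,"twist":0}
    - {"x":-0.03,"y":0,"z":0,"fingers":0,"twist":0}

```text
time_s: 9.42
position: [0.6097, -0.0057, 0.0525]
ee_rot: [3.115, 0.407, -0.0]
force: [0.7, 0.4, 0.2]
gripper_width: 0.0426
finger_force: 0.0
```

move_arm:
  commands:
    - {"x":-0.004,"y":0,"z":0,"fingers":0,"twist":0}
    - {"x":-0.004,"y":0,"z":0,"fingers":0,"twist":0}
    - {"x":-0.004,"y":0,"z":0,"fingers":0,"twist":0}

```text
time_s: 9.67
position: [0.6065, -0.0066, 0.0526]
ee_rot: [3.115, 0.407, 0.0]
force: [0.2, 0.7, 0.2]
gripper_width: 0.0427
finger_force: 0.0
```

```bash
python3 stp.py; python3 - <<'E'
from h import *
a=viewer.grab_frame("scene")["color"][170:280,200:350];f=wrist()["color"]
cv2.imwrite("pics/w7.png",np.vstack([cv2.resize(f,(390,290)),cv2.resize(a,(390,286),interpolation=cv2.INTER_CUBIC)]))
E
```

```text
t 9.67 p [ 0.6065 -0.0066  0.0526] F [0.2 0.7 0.2] w 0.0427
stop frame -0.0116 -0.0224 yaw 14.893649836278449
```

View pics/w7.png

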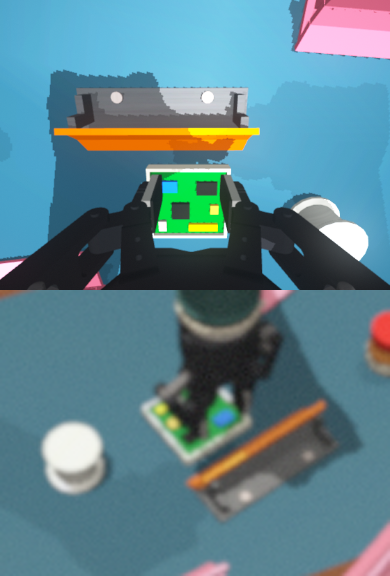

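It has flipped: the green circuit side is up and the module lies in front of the stop. I'll raise the arm clear, check once more and hand in.

move_arm:
  commands:
    - {"x":0,"y":0,"z":-0.04,"fingers":0,"twist":0}
    - {"x":0,"y":0,"z":-0.08,"fingers":0,"twist":0}
    - {"x":0,"y":0,"z":-0.12,"fingers":0,"twist":0}
    - {"x":0,"y":0,"z":-0.15,"fingers":0,"twist":0}
    - {"x":0,"y":0,"z":-0.15,"fingers":0,"twist":0}

```text
time_s: 10.18
position: [0.6109, -0.0059, 0.2101]
ee_rot: [3.113, 0.407, 0.02]
force: [1.3, -0.2, -0.3]
gripper_width: 0.0425
finger_force: 0.0
```

move_arm:
  commands:
    - {"x":0,"y":0,"z":0,"fingers":0,"twist":0}
    - {"x":0,"y":0,"z":0,"fingers":0,"twist":0}
    - {"x":0,"y":0,"z":0,"fingers":0,"twist":0}
    - {"x":0,"y":0,"z":0,"fingers":0,"twist":0}
    - {"x":0,"y":0,"z":0,"fingers":0,"twist":0}

```text
time_s: 10.6
position: [0.6059, -0.0065, 0.2011]
ee_rot: [-3.115, -0.407, 0.004]
force: [1.0, 0.5, 0.2]
gripper_width: 0.0424
finger_force: 0.0
```

```bash
python3 stp.py; python3 - <<'E'
from h import *
a=viewer.grab_frame("scene")["color"][150:300,160:380];f=wrist()["color"]
cv2.imwrite("pics/w8.png",np.vstack([cv2.resize(f,(400,300)),cv2.resize(a,(400,273),interpolation=cv2.INTER_CUBIC)]))
E
```

```text
t 10.6 p [ 0.6059 -0.0065  0.2011] F [1.  0.5 0.2] w 0.0424
stop frame -0.0122 -0.0221 yaw 14.907618351384084
```

View pics/w8.png

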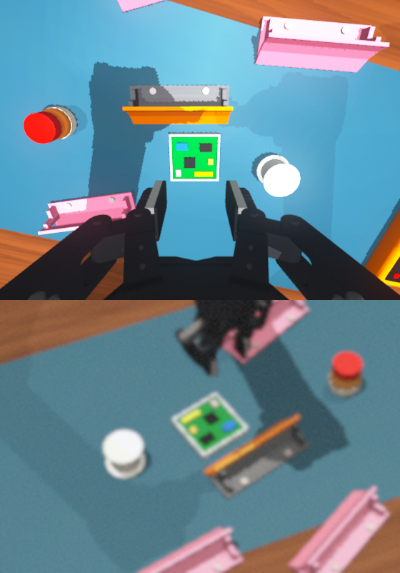

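The module lies flat with its green side up, in front of the stop, at (193,157) in the wrist picture. The spool and jar have not moved and the arm is clear.

```bash
python3 -c "
from rig import workorder
print(workorder.sign_off())"
```

```text
the job is handed in; nothing more can be done
None
```

The module now lies flat in front of the orange stop with its green circuit side up, and the job was handed in at about 10.6 s; the spool and jar look unmoved, the arm never went near the screwdriver or multimeter, and no verdict came back.

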